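# Pin the cookie stencil plate in line

## Robot

A 6-joint arm with a two-finger parallel gripper is mounted at the origin on a cart in front of the work surface, level with it; the furniture and walls round the work are solid. World frame = base frame: x ahead of the robot, y to its left, z up, the work surface at z = 0. Lengths are in m, angles in rad, forces in N, time in s.
With the tool pointing down it reaches from about 0.325 to 1 m from the base axis. Payload 5.1 kg.
Tool frame: the origin (TCP) lies where the fingers leave the gripper's body, on its centre line; the fingertips stand 73 mm ahead of it and the grasp point (between the pads) lies 54 mm ahead of it; z points along the fingers, y is the line along which they close (so a half turn about z gives the same grasp; the last joint's range is limited). The gripper opens to 85 mm and grips with 20 to 120 N. Pads are 22 mm wide; open, the fingers measure 114 mm over their backs; the gripper's body (76 mm by 85 mm) begins 54 mm behind the grasp point. The pads swing forward as they close: fully open they stand 13 mm farther back than shut.
Start: joints at [-1.413, 0.124, 1.65, -0, 1.367, -0.083], TCP at [0.155, -0.631, 0.304] pointing down, gripper open.
Joint ranges: [-2.61, 2.61], [-1.02, 2.33], [0.03, 2.71], [-1.35, 4.49], [0.32, 2.68], [-2.91, 2.91]. Speed limits (rad/s): [2.57, 2.57, 3.14, 3.14, 3.14, 3.14].

## Interface

Orientations are given as [roll, pitch, yaw] about the fixed x, y, z axes, in that order (R = Rz(yaw) Ry(pitch) Rx(roll)).
In Python, from cell import read_state, grab_frame, calibration, job_done gives the robot as it stands. The module is installed in compiled form; this text tells all that it offers.
- The arm moves only by the shell command python3 -m creep 'ROWS' [FORCE]. ROWS is JSON, a list of rows, each a list of 7 numbers: the gripper command: -1 is shut, 1 is fully open, values between are in proportion, then the shift along the tool's x, y, z in mm, then the turn, a rotation vector about the tool's x, y, z in degrees. In form: [[hand, x, y, z, ax, ay, az], ...]. A call has 1 to 8 rows; each row shifts and turns the commanded pose from where the row before left it, along the tool's axes as they then stand; what a row does not reach is not made up. A row lasts 1/10 s, in which the tool goes at most 50 mm and 8.59 degrees, less where a joint would pass 70% of its speed; a pose out of reach is approached as far as the arm can. A call with a gripper value outside its range is refused whole. The fingers move at their own pace and stop on an object; FORCE is the grip in N (left out, the last holds). Time passes only in rows, so rows that do not move let the fingers close. It gives the time, the measured TCP pose, the force, the opening and the grip force at its end, in the units of the state.
- read_state(): the state, without advancing time (a new reading comes with each control period).
- grab_frame(name): name is "side" or "top" or "wrist"; returns the picture (420x560x3 uint8, red, green, blue); there is no depth.
- calibration(name): a dict with "fx", "fy", "cx", "cy" (pixels), "extrinsics" (4x4, takes a point from camera to world coordinates). Camera axes: x right, y down, z forward; pixel columns grow to the right and rows downward; lengths in m; the calibration is good to about 2 mm. The wrist camera is an equidistant fisheye: a pixel r from the principal point sees the ray r / f radians off the axis. A picture is of the moment at which its call begins: read the wrist's pose just before it. calibration takes no time and is no camera call; for the wrist camera it gives the pose at the moment of the call.
- job_done(): hands the job in; it is judged then, once.
The state is a dict: "time_s": time; "joints": joint angles; "qd": joint speeds; "joint_torque": joint torques, N m; "eef_pos": TCP position; "ee_rot": TCP orientation; "wrist_force": force on the tool from outside, world axes, zero at the start; "moment": the same for the moment, N m; "gripper_width": finger opening in m; "grip_force": force on a finger pad.
Only numpy, scipy, OpenCV 4.12 (cv2) and the standard library are available. Lean on these libraries where they do the work, as an engineer would, in place of code of your own. Each camera call takes 0.05 s, during which the arm holds its last target. There are 200 camera calls.

## Task

Get the cookie stencil jig ready: push the steel stencil plate by its blue tab along its guides until its pin hole lies roughly over the hole in the jig's base. Then take the red-handled tapered pin from its wooden stand and drive it down through both holes, so that its taper pulls the plate into line, until its collar sits flat on the plate; leave it there upright. Do not disturb the spice jar, the tape roll or the date stamp.

Things in the scene. Friction and masses are not known exactly. Their poses are not given: they have to be found in the camera images.
- jig: Stencil jig, fixed to the table; origin under the centre of its white board, 220 (x) x 150 x 12 mm, with two aluminium guide rails along x (tops 66 mm above the table, 84 mm free between their lips). x = the direction in which the plate is pushed home, z up. A fixed cookie lies in a nest under the plate, 20 mm to the -x side of the origin.
- jig_hole (a point): Centre of the mouth of the round hole (21.5 mm wide, 50 mm deep, down to the table) in the dark steel bush of the jig, at the bush's top, 50 mm above the table; 70 mm from the board's centre towards +x, on its centre line. Axes as the jig.
- plate_hole (a point): Centre of the round pin hole (21.5 mm wide, right through) in the steel stencil plate, at its top face, 60.5 mm above the table. The plate is 200 x 100 x 10 mm with a spoked 67 mm round window in its middle; axes as the jig. It runs 0.5 mm above the bush, cannot tip or lift, and moves only along x (about 2.5 N of friction) and sideways along y (sprung).
- push_tab (a point): Centre of the outer (-x) face of the blue upright tab on the -x end of the plate, 77 mm above the table. The tab is 60 mm wide, 8 mm thick and reaches from the plate's top to 92 mm above the table; pushing this face towards +x slides the plate home. It lies 170 mm to the -x side of the plate's pin hole.
- plate (a joint): Position of the plate along the guides in m: 0 when its hole is in line with the base's hole along x, negative while the plate is still drawn out to the -x side; range -0.095 to 0.010. It stays where it is left.
- side_play (a joint): Sideways position of the plate in m: 0 when its hole is in line with the base's hole along y, positive when off to the jig's +y side; range -0.002 to 0.008, at the start 0.004 to 0.0075. Springs (300 N/m, 2.7 N when in line, 2 N of friction) push it to +y: let go, it springs back by more than 2 mm; only the pin keeps it in line.
- pin_grip (a point): Middle of the red round handle (28 mm across, 44 mm tall, upright) of the tapered steel pin, which is 106 mm long and weighs about 150 g; z points up along the pin. The handle's top is 22 mm above this point, the collar's top 22 mm below it.
- pin_collar (a point): Centre of the underside of the pin's collar (38 mm across, 6 mm thick), 28 mm below the handle's middle. It rests on the plate's top when the pin is home. Below it the shank is straight, 20 mm across, for 20 mm, then tapers.
- pin_tip (a point): Centre of the pin's flat lower tip, 8 mm across, 84 mm below the handle's middle. The taper is 36 mm long, from 8 mm across here to the 20 mm shank.
- stand: Fixed pale wooden stand, origin under its centre: a 64 x 64 mm block 60 mm high on a 100 x 90 x 6 mm foot, with a 25 mm upright hole in which the pin stands, its collar on the block's top. Lift the pin straight up by 60 mm or more to free it.
- jar: Spice jar with a red cap, 45 mm across and 106 mm tall, loose; origin at the centre of its underside. Bystander.
- tape: Roll of beige tape lying flat, 104 x 102 x 25 mm, loose; origin at the centre of its underside. Bystander.
- stamp: Date stamp with brown knob, 24 x 42 x 64 mm, loose; origin at the centre of its underside. Bystander.

How it is judged:
By the outcome, as a careful person would: the job done as asked, in the order asked, and still so for the second after the job is handed in, with the robot touching nothing.
It also fails if it takes over 64 s, if anything falls off the work surface, if the arm or the gripper's body presses on something with over 40 N, if the wrist force passes 120 N, or if a joint passes its speed limit or range.

## Working session

There is one attempt and no reset: what is moved stays moved. The work goes in short steps, Python scripts to look and compute and a shell command to move; the robot and the scene stay as the last step left them, time stands still between calls to the robot, and variables do not carry over. Pictures are saved under pics/ and viewed, at most 10 in all, crops included, and the job is handed in when it is done.

```bash
mkdir -p pics; python3 - <<'E'
from cell import *
import cv2,numpy as np
s=read_state();print({k:np.round(v,3).tolist() for k,v in s.items()})
for n in("side","top","wrist"):
    c=calibration(n);print(n,c["fx"],c["fy"],c["cx"],c["cy"],np.round(c["extrinsics"],3).tolist())
    f=grab_frame(n);cv2.imwrite(f"pics/{n}0.png",f[:,:,::-1])
E
```

```text
{'time_s': 0.0, 'joints': [-1.413, 0.125, 1.652, 0.0, 1.368, -0.083], 'qd': [0.001, 0.0, 0.001, -0.002, 0.0, 0.001], 'joint_torque': [-0.001, -42.361, -36.545, -0.0, 0.007, 0.0], 'eef_pos': [0.155, -0.631, 0.303], 'ee_rot': [-3.139, -0.0, 0.241], 'wrist_force': [-0.561, 0.877, 0.206], 'moment': [0.042, -0.022, -0.022], 'grip_force': 0.0, 'gripper_width': 0.086}
side 439.7895532749734 439.7895532749734 273.4566224190897 210.65689515069195 [[0.979, -0.072, 0.19, 0.424], [-0.203, -0.328, 0.923, -1.083], [-0.004, -0.942, -0.336, 0.472], [0.0, 0.0, 0.0, 1.0]]
top 452.50375293685903 452.50375293685903 284.01063481838503 212.1399093353 [[0.005, -0.99, 0.14, 0.491], [-1.0, -0.007, -0.013, -0.065], [0.014, -0.14, -0.99, 1.083], [0.0, 0.0, 0.0, 1.0]]
wrist 325.19226210127806 325.19226210127806 276.0301798024961 212.62035228853182 [[0.24, -0.93, -0.277, 0.225], [-0.971, -0.231, -0.065, -0.614], [-0.003, 0.285, -0.959, 0.373], [0.0, 0.0, 0.0, 1.0]]
```

View pics/top0.png

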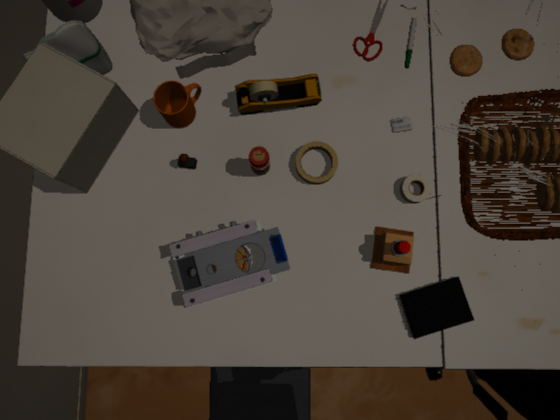

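View pics/side0.png

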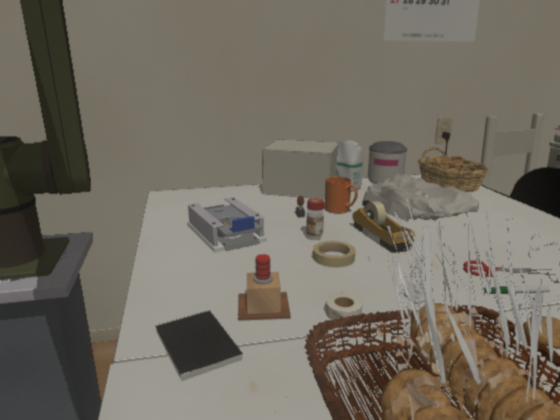

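The top view shows the jig at about (225,265), its tab at (279,248) on the right and the dark bush on the left. The pin stands at (402,247), the jar at (259,160), the tape at (316,162) and the stamp at (188,161). The side view shows the pin at (263,267) and the tab at (242,224). Next I take enlarged crops.

```bash
python3 - <<'E'
import cv2,numpy as np
t=cv2.imread("pics/top0.png");s=cv2.imread("pics/side0.png")
def cr(i,x,y,w,h,k):
    return np.clip(cv2.resize(i[y:y+h,x:x+w],None,fx=k,fy=k,interpolation=cv2.INTER_CUBIC)*1.7,0,255).astype(np.uint8)
a=cr(t,160,215,135,100,4) # 540x400
b=cr(t,365,222,52,52,5)#260x260
c=cr(s,180,190,90,50,5)#450x250
d=cr(s,235,245,60,80,4) #240x320
o=np.zeros((600,800,3),np.uint8)
a=cr(t,160,215,135,85,4);o[:340,:540]=a
o[:260,540:800]=b
o[340:590,:450]=c
o[270:590,540:780]=d
cv2.imwrite("pics/crop1.png",o)
E
```

```text
(no output)
```

View pics/crop1.png

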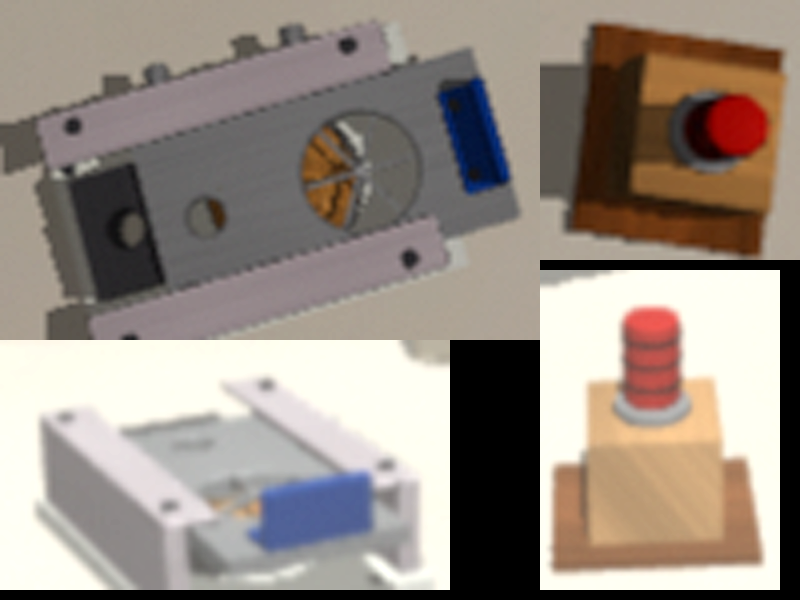

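The crops show in the top view the bush hole at about (191.5,272), the plate hole at (211.3,269), the pin top at (404.5,247) and four rail screws. The side view shows the same screws and the pin's top at (263,257). I triangulate these.

```bash
cat > h.py <<'E'
import numpy as np,cv2
from cell import *
def ray(n,p,c=None):
    c=c or calibration(n);E=np.array(c["extrinsics"]);x=(p[0]-c["cx"])/c["fx"];y=(p[1]-c["cy"])/c["fy"]
    if n=="wrist":
        r=np.hypot(x,y);k=np.sin(r)/max(r,1e-9);d=np.array([x*k,y*k,np.cos(r)])
    else: d=np.array([x,y,1.])
    d=E[:3,:3]@d;return E[:3,3],d/np.linalg.norm(d)
def tri(*rs):
    A=sum(np.eye(3)-np.outer(d,d) for o,d in rs);b=sum((np.eye(3)-np.outer(d,d))@o for o,d in rs)
    p=np.linalg.solve(A,b);return p,max(np.linalg.norm(np.cross(p-o,d)) for o,d in rs)
def onz(r,z): o,d=r;return o+d*(z-o[2])/d[2]
def proj(n,P,c=None):
    c=c or calibration(n);E=np.linalg.inv(np.array(c["extrinsics"]));q=E[:3,:3]@np.array(P)+E[:3,3]
    if n=="wrist":
        r=np.hypot(q[0],q[1]);t=np.arctan2(r,q[2]);m=q[:2]/max(r,1e-9)*t
    else: m=q[:2]/q[2]
    return np.array([c["fx"]*m[0]+c["cx"],c["fy"]*m[1]+c["cy"]])
E
python3 - <<'E'
from h import *
np.set_printoptions(precision=4,suppress=True)
T=lambda u,v:ray("top",(160+(u+.5)/4-.5,215+(v+.5)/4-.5))
S=lambda u,v:ray("side",(180+(u+.5)/5-.5,190+(v-340+.5)/5-.5))
sc=[]
for t,s in [((73,125),(267,384)),((347,45),(387,466)),((127,338),(67,417)),((409,258),(170,506))]:
    p=tri(T(*t),S(*s));q=onz(T(*t),.066);sc.append(q);print("screw",p,q)
d=(sc[0]-sc[1]+sc[2]-sc[3]);print("yaw",np.degrees(np.arctan2(d[1],d[0])),"c",sum(sc)/4)
print("jh",onz(T(126,229),.05),"ph",onz(T(206,217),.0605))
t=ray("top",(365+198.5/5-.5,222+125.5/5-.5));s=ray("side",(235+111.5/4-.5,245+48.5/4-.5))
print("pintop",tri(t,s),onz(t,.110),onz(s,.11))
t=ray("top",(365+160/5-.5,222+130.5/5-.5));s=ray("side",(235+112.5/4-.5,245+(406-270)/4-.5))
print("collar",tri(t,s),onz(t,.066),onz(s,.066))
# stand foot corners (top) at z=.006
for u,v in [(592,25),(783,50),(755,253),(572,228)]: print(onz(ray("top",(365+(u-540)/5-.4,222+v/5-.4)),.006))
# tab top edge in side view z=.092
for u,v in [(262,488),(370,475),(264,548),(371,530)]: print("tab",onz(S(u,v),.092),onz(S(u,v),.062))
E
```

```text
screw (array([0.5565, 0.1587, 0.0687]), np.float64(0.000232013631926536)) [0.5564 0.1593 0.066 ]
screw (array([0.6026, 0.0067, 0.0676]), np.float64(0.00040402061826427707)) [0.6024 0.0069 0.066 ]
screw (array([0.4389, 0.125 , 0.0679]), np.float64(0.0005754008973605714)) [0.4394 0.1253 0.066 ]
screw (array([ 0.4843, -0.0296,  0.0682]), np.float64(0.0005683546813600855)) [ 0.4837 -0.0294  0.066 ]
yaw 106.38572856732806 c [0.5205 0.0655 0.066 ]
jh [0.499  0.1309 0.05  ] ph [0.5058 0.0845 0.0605]
pintop (array([ 0.5551, -0.3369,  0.1099]), np.float64(0.00029759381398977524)) [ 0.5548 -0.3368  0.11  ] [ 0.5554 -0.3371  0.11  ]
collar (array([ 0.5558, -0.333 ,  0.0611]), np.float64(0.00017281685743151983)) [ 0.5554 -0.3317  0.066 ] [ 0.5544 -0.3419  0.066 ]
[ 0.6092 -0.2972  0.006 ]
[ 0.5977 -0.3888  0.006 ]
[ 0.5011 -0.3721  0.006 ]
[ 0.5124 -0.2854  0.006 ]
tab [ 0.5272 -0.0767  0.092 ] [0.5353 0.0027 0.062 ]
tab [ 0.5818 -0.0699  0.092 ] [0.5943 0.01   0.062 ]
tab [ 0.5191 -0.1541  0.092 ] [ 0.5266 -0.0808  0.062 ]
tab [ 0.5704 -0.1426  0.092 ] [ 0.582  -0.0684  0.062 ]
```

```bash
python3 -m creep '[[-1,0,0,0,0,0,-2.6],[-1,40,-28,0,0,0,0],[-1,40,-28,0,0,0,0],[-1,40,-28,0,0,0,0],[-1,40,-28,0,0,0,0],[-1,40,-28,0,0,0,0],[-1,40,-28,0,0,0,0],[-1,40,-28,0,0,0,0]]' 60; python3 -m creep '[[-1,40,-28,0,0,0,0],[-1,40,-28,0,0,0,0],[-1,40,-28,0,0,0,0],[-1,40,-28,0,0,0,0],[-1,40,-28,0,0,0,0],[-1,40,-28,0,0,0,0],[-1,18,-10,0,0,0,0],[-1,0,0,0,0,0,0]]'
```

```text
time_s: 0.95
eef_pos: [0.369, -0.3623, 0.3037]
ee_rot: [-3.142, -0.0, 0.286]
wrist_force: [1.3, -1.3, -0.3]
gripper_width: 0.0002
grip_force: 0.0
time_s: 1.75
eef_pos: [0.5667, -0.1183, 0.3034]
ee_rot: [-3.141, 0.0, 0.29]
wrist_force: [0.2, -0.1, -0.1]
gripper_width: -0.0003
grip_force: 0.0
```

```bash
python3 - <<'E'
from h import *
import json
c=calibration("wrist");f=grab_frame("wrist")
json.dump({k:np.array(v).tolist() for k,v in c.items()},open("w1.json","w"))
cv2.imwrite("pics/w1.png",f[:,:,::-1])
for n,P in dict(jh=(.4995,.1315,.05),ph=(.5058,.0845,.0605),tab=(.5537,-.0785,.077)).items(): print(n,proj("wrist",P,c))
o=np.clip(cv2.resize(f[:,:,::-1],(784,588),interpolation=cv2.INTER_CUBIC)*1.6,0,255).astype(np.uint8);cv2.imwrite("pics/w1b.png",o)
E
```

```text
jh [ 60.46581132 187.51214097]
ph [ 87.25684793 194.85841627]
tab [232.39337083 197.65748986]
```

View pics/w1b.png

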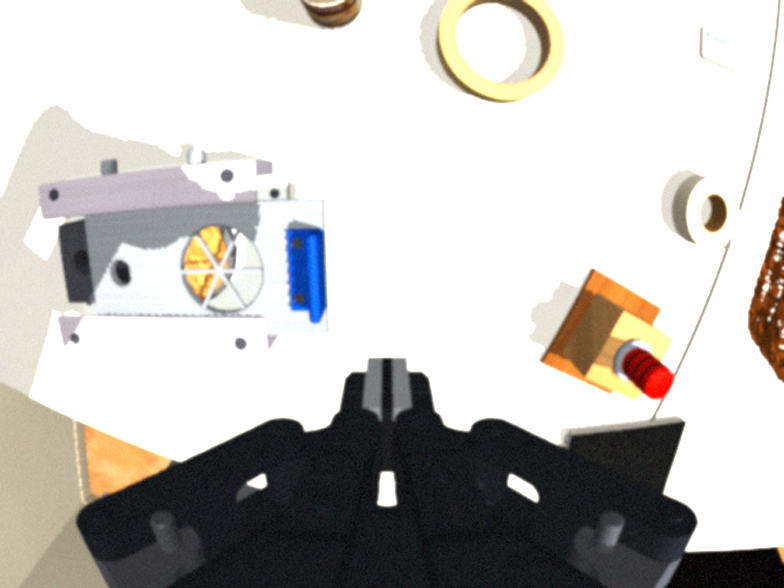

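The wrist view agrees with the estimates: bush hole (83,263)/1.4, plate hole (121,272)/1.4, tab outer face at about x=322/1.4. I go down behind the tab and push in steps.

```bash
python3 -m creep '[[-1,0,0,40,0,0,0],[-1,0,0,40,0,0,0],[-1,0,0,40,0,0,0],[-1,0,0,37,0,0,0],[-1,0,-10,0,0,0,0],[-1,0,-8,0,0,0,0],[-1,0,0,0,0,0,0]]'; python3 -m creep '[[-1,0,-5,0,0,0,0],[-1,0,-5,0,0,0,0],[-1,0,-5,0,0,0,0],[-1,0,-5,0,0,0,0],[-1,0,-5,0,0,0,0],[-1,0,0,0,0,0,0]]'
python3 - <<'E'
from h import *
f=grab_frame("top")
cv2.imwrite("pics/t2.png",np.clip(cv2.resize(f[215:315,160:295,::-1],None,fx=4,fy=4,interpolation=cv2.INTER_CUBIC)*1.7,0,255).astype(np.uint8))
E
```

```text
time_s: 2.5
eef_pos: [0.5612, -0.1032, 0.1495]
ee_rot: [3.14, -0.003, 0.287]
wrist_force: [-0.4, 0.2, -0.4]
gripper_width: 0.0
grip_force: 0.0
time_s: 3.1
eef_pos: [0.5535, -0.0788, 0.1473]
ee_rot: [3.142, -0.001, 0.287]
wrist_force: [0.7, -1.4, 0.3]
gripper_width: -0.0001
grip_force: 0.4
```

View pics/t2.png

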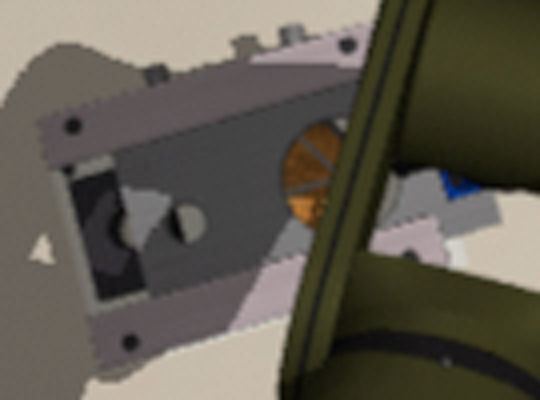

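The plate hole has moved to (187,223) in the crop, about 11 mm, so some 35 mm remain.

```bash
python3 -m creep '[[-1,0,-5,0,0,0,0],[-1,0,-5,0,0,0,0],[-1,0,-5,0,0,0,0],[-1,0,-5,0,0,0,0],[-1,0,-5,0,0,0,0],[-1,0,-5,0,0,0,0],[-1,0,-3,0,0,0,0],[-1,0,0,0,0,0,0]]'
python3 - <<'E'
from h import *
f=grab_frame("top")
cv2.imwrite("pics/t3.png",np.clip(cv2.resize(f[240:300,165:265,::-1],None,fx=7,fy=7,interpolation=cv2.INTER_CUBIC)*1.9,0,255).astype(np.uint8))
E
```

```text
time_s: 3.95
eef_pos: [0.5437, -0.0469, 0.1467]
ee_rot: [-3.141, 0.0, 0.287]
wrist_force: [1.0, 0.1, -0.2]
gripper_width: -0.0002
grip_force: 0.1
```

View pics/t3.png

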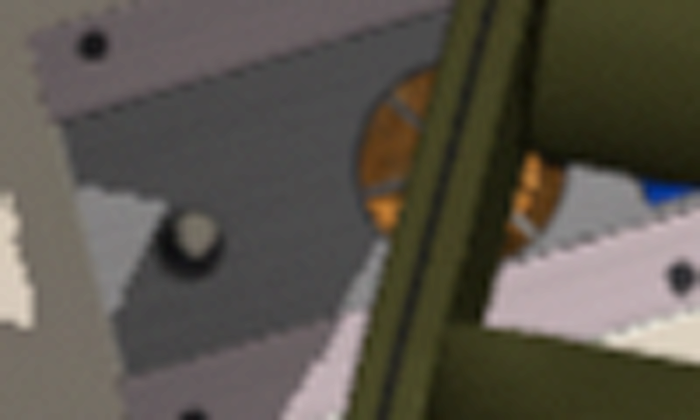

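```bash
python3 - <<'E'
from h import *
p=onz(ray("top",(192.,274.3)),.0605);j=np.array([.4995,.1315]);a=np.array([-.282,.959]);d=p[:2]-j
print(p,"along",d@a,"side",d@[-.959,-.282])
E
```

```text
[0.49355653 0.12674153 0.0605    ] along -0.0028873188902839323 side 0.00704167550308257
```

Plate is about 3 mm short, side play about 7 mm (as expected). I push 2.5 mm more, back off, rise, and check from near with the wrist camera.

```bash
python3 -m creep '[[-1,0,-2.5,0,0,0,0],[-1,0,0,0,0,0,0],[-1,0,15,0,0,0,0],[-1,0,10,-30,0,0,0],[0.2,0,-20,-45,0,0,0],[0.2,-40,-20,-25,0,0,0],[0.2,-40,-25,0,0,0,0],[0.2,-40,-25,0,0,0,0]]'; python3 -m creep '[[0.2,0,-30,0,0,0,0],[0.2,0,-20,0,0,0,0],[0.2,0,0,0,0,0,0]]'
python3 - <<'E'
from h import *
import json
c=calibration("wrist");f=grab_frame("wrist")
json.dump({k:np.array(v).tolist() for k,v in c.items()},open("w2.json","w"))
cv2.imwrite("pics/w2raw.png",f[:,:,::-1])
q=proj("wrist",(.4995,.1315,.05),c);print(q)
x,y=max(0,int(q[0])-65),max(0,int(q[1])-50);print(x,y)
cv2.imwrite("pics/w2.png",np.clip(cv2.resize(f[y:y+100,x:x+130,::-1],None,fx=6,fy=6,interpolation=cv2.INTER_CUBIC)*1.6,0,255).astype(np.uint8))
E
```

```text
time_s: 4.8
eef_pos: [0.4104, -0.0173, 0.2477]
ee_rot: [3.141, -0.002, 0.285]
wrist_force: [-1.3, 0.5, 0.3]
gripper_width: 0.0513
grip_force: 0.0
time_s: 5.1
eef_pos: [0.3963, 0.0319, 0.2466]
ee_rot: [-3.141, -0.001, 0.288]
wrist_force: [0.2, -0.4, -0.5]
gripper_width: 0.0511
grip_force: 0.0
[196.19544939  56.33638173]
131 6
```

View pics/w2.png

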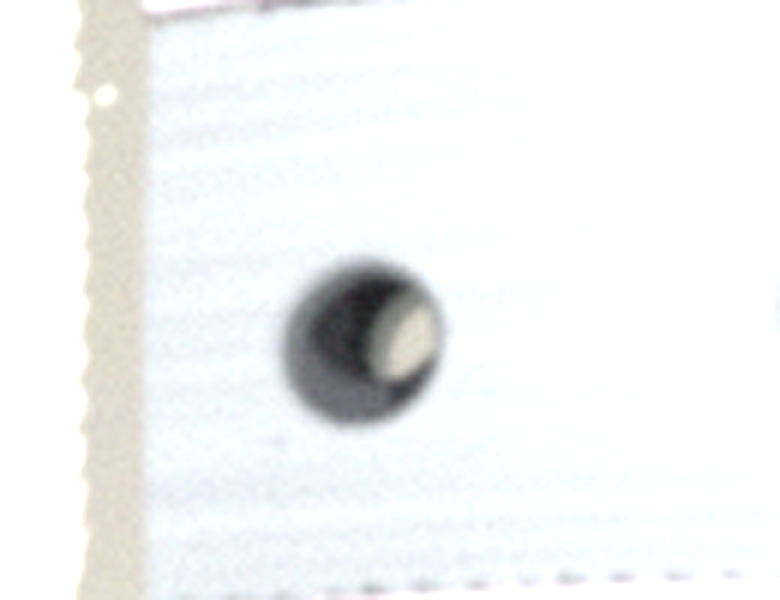

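The wrist crop shows the plate hole centred at about (364,342), a crescent of the bush's top at lower left, and the base hole's floor at right. I overlay the projected rims.

```bash
python3 - <<'E'
from h import *
import json
c=json.load(open("w2.json"));f=cv2.imread("pics/w2raw.png")
a=np.array([-.282,.959]);b=np.array([-.959,-.282])
p=onz(ray("wrist",(191.25,62.6),c),.0605);d=p[:2]-[.4995,.1315];print(p,d@a,d@b)
o=np.clip(cv2.resize(f[6:106,131:261],None,fx=6,fy=6,interpolation=cv2.INTER_CUBIC)*2.,0,255).astype(np.uint8)
def circ(P,z,col):
    q=[proj("wrist",(P[0]+.01075*np.cos(t),P[1]+.01075*np.sin(t),z),c) for t in np.linspace(0,6.28,60)]
    q=((np.array(q)-[131,6]+.5)*6-.5).round().astype(int);cv2.polylines(o,[q],True,col,1)
circ(p,.0605,(0,200,0))
circ(p,.0505,(0,255,255))
j=np.array([.4995,.1315]);circ(j,.05,(0,0,255));circ(j,.0,(255,0,0))
cv2.imwrite("pics/w2o.png",o[200:480,200:520].repeat(2,0).repeat(2,1))
E
```

```text
[0.49231924 0.13086783 0.0605    ] 0.0014187205765821345 0.00706462299660723
```

View pics/w2o.png

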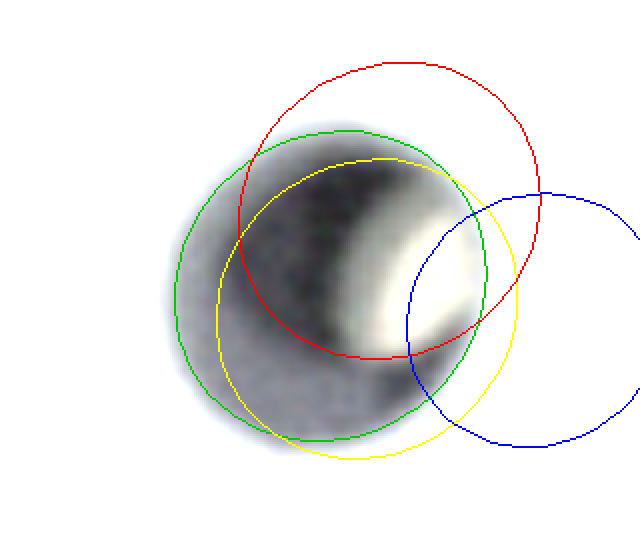

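Red (base rim from the earlier estimate) fits the dark hole's edge. The base hole is thus about (0.4993,0.132), with the plate within 1.5 mm along and 7 mm to the side. Now the pin.

```bash
python3 -c "
from h import *;import json
print(proj('wrist',(.5551,-.3369,.11),json.load(open('w1.json')))*1.4)"; python3 -m creep '[[0.2,5,44,0,0,0,0],[0.2,5,44,0,0,0,0],[0.2,5,44,0,0,0,0],[0.2,5,44,0,0,0,0],[0.2,5,44,0,0,0,0],[0.2,5,44,0,0,0,0],[0.2,5,44,0,0,0,0],[0.2,5,44,0,0,0,0]]'; python3 -m creep '[[0.2,8,47,0,0,0,0],[0.2,0,0,0,0,0,0],[0.2,0,0,0,0,0,0]]'
```

```text
[661.85322799 384.67871859]
time_s: 5.95
eef_pos: [0.5348, -0.2992, 0.2456]
ee_rot: [-3.141, 0.0, 0.285]
wrist_force: [0.7, 0.6, 0.5]
gripper_width: 0.051
grip_force: 0.0
time_s: 6.25
eef_pos: [0.5552, -0.3406, 0.2448]
ee_rot: [-3.14, 0.001, 0.284]
wrist_force: [-0.3, -0.2, -0.3]
gripper_width: 0.051
grip_force: 0.0
```

```bash
cat > pin.py <<'E'
from h import *
from scipy.optimize import least_squares
def red(f):
    h=cv2.cvtColor(f,cv2.COLOR_RGB2HSV);m=((h[...,0]<6)|(h[...,0]>174))&(h[...,1]>170)&(h[...,2]>60);m=m.astype(np.uint8)
    n,l,s,ce=cv2.connectedComponentsWithStats(m);return l,s,ce
def hull(c,P,ax=np.array([0,0,1.])):
    q=[proj("wrist",np.array(P)+[.014*np.cos(t),.014*np.sin(t),z],c) for t in np.linspace(0,6.28,40) for z in(-.022,.022)]
    return cv2.convexHull(np.array(q,np.float32))
def cen(h):
    m=cv2.moments(h);return m["m10"]/m["m00"],m["m01"]/m["m00"],m["m00"]
E
python3 - <<'E'
from pin import *
c=calibration("wrist");f=grab_frame("wrist");cv2.imwrite("pics/w3.png",f[:,:,::-1])
l,s,ce=red(f)
for i in np.argsort(-s[1:,4])[:3]+1: print("blob",s[i],ce[i])
h=hull(c,(.5551,-.3369,.088));print("pred",cv2.boundingRect(h),cen(h))
i=np.argmax(s[1:,4])+1
r=least_squares(lambda p:np.array(cen(hull(c,(p[0],p[1],.088)))[:2])-ce[i],[.5551,-.3369]);print("fit",r.x)
E
```

```text
blob [ 250  195   39   50 1508] [269.33885942 220.68766578]
pred (250, 192, 43, 55) (271.85135942663646, 220.2956700579969, 1812.862105572829)
fit [ 0.55429959 -0.33526026]
```

```bash
python3 -m creep '[[0.2,1,-4.5,30,0,0,0],[0.2,0,0,30,0,0,0],[0.2,0,0,30,0,0,0],[0.2,0,0,8,0,0,0],[0.2,0,0,0,0,0,0],[0.2,0,0,0,0,0,0]]'; python3 -m creep '[[-1,0,0,0,0,0,0],[-1,0,0,0,0,0,0],[-1,0,0,0,0,0,0],[-1,0,0,0,0,0,0],[-1,0,0,0,0,0,0],[-1,0,0,0,0,0,0]]' 70
```

```text
time_s: 6.9
eef_pos: [0.5558, -0.3338, 0.1502]
ee_rot: [3.14, -0.002, 0.287]
wrist_force: [0.2, -0.2, 0.3]
gripper_width: 0.0513
grip_force: 0.0
time_s: 7.5
eef_pos: [0.5562, -0.3344, 0.1509]
ee_rot: [3.139, -0.002, 0.286]
wrist_force: [-0.6, -0.6, 7.0]
gripper_width: 0.0264
grip_force: 68.7
```

```bash
python3 -m creep '[[-1,0,0,-5,0,0,0],[-1,0,0,-15,0,0,0],[-1,0,0,-25,0,0,0],[-1,0,0,-25,0,0,0],[-1,0,0,-25,0,0,0],[-1,0,0,-20,0,0,0],[-1,0,0,0,0,0,0],[-1,0,0,0,0,0,0]]'
python3 - <<'E'
from h import *
f=grab_frame("side");g=grab_frame("wrist")
b=np.clip(cv2.resize(f[170:310,190:330,::-1],(500,500),interpolation=cv2.INTER_CUBIC)*1.4,0,255).astype(np.uint8)
w=np.clip(cv2.resize(g[150:,180:360,::-1],(300,450),interpolation=cv2.INTER_CUBIC)*1.6,0,255).astype(np.uint8)
o=np.zeros((500,800,3),np.uint8);o[:,:500]=b;o[:450,500:]=w;cv2.imwrite("pics/lift.png",o)
E
```

```text
time_s: 8.3
eef_pos: [0.5551, -0.3335, 0.2635]
ee_rot: [3.141, -0.0, 0.286]
wrist_force: [0.2, 0.6, -2.2]
gripper_width: 0.0265
grip_force: 69.8
```

View pics/lift.png

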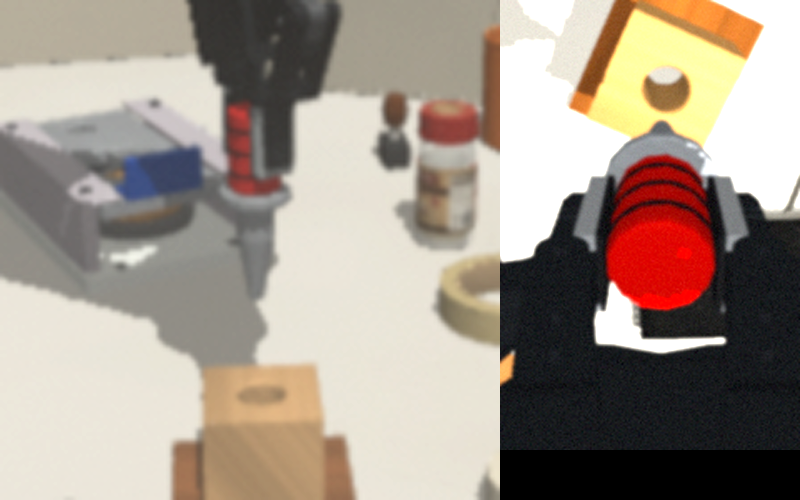

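Pin held upright and clear of the stand: tip at (257,297) in the side crop, (661,124) in the wrist crop. I work out the tip offset from the TCP.

```bash
python3 - <<'E'
from pin import *
st=read_state();T=np.array(st["eef_pos"])
c=calibration("wrist")
s=ray("side",(261.6,252.8));w=ray("wrist",(276.4,225),c)
p,e=tri(s,w);ex=np.array([.959,.282]);ey=np.array([.282,-.959])
print(T,p,e,"tool x",(p-T)[:2]@ex,"y",(p-T)[:2]@ey)
# grip centre & side-only at tip plane along tool y=0
f=grab_frame("wrist");l,S,ce=red(f)
i=np.argmax(S[1:,4])+1;print(S[i],ce[i])
for dx in(-.003,0,.003):
    P=np.r_[T[:2]+dx*ex,T[2]-.054-.009];h=hull(c,P);print(dx,cv2.boundingRect(h),cen(h),"tip",proj("wrist",P-[0,0,.084],c),proj("side",P-[0,0,.084]),"collar side",proj("side",P-[0,0,.025]))
E
```

```text
[ 0.55446843 -0.333117    0.26138248] [ 0.55417886 -0.33308506  0.11644958] 0.0005373514834692347 tool x -0.00026868275182631075 y -0.0001122919912852227
[ 244  272   65   65 3336] [276.26139089 303.83213429]
-0.003 (242, 241, 69, 98) (276.735359362894, 291.8797168681812, 5280.705928832991) tip [276.96981191 227.06706597] [260.0855298  254.02306942] collar side [259.6362199  225.12284219]
0 (242, 235, 70, 99) (276.7433478047732, 286.4741264485667, 5323.676288395887) tip [276.97910544 223.05097533] [261.4964113  253.70024901] collar side [261.08200329 224.83911717]
0.003 (241, 230, 71, 98) (276.75109528713085, 280.95943508709973, 5362.1148477743845) tip [276.98837623 219.0014193 ] [262.90282757 253.37845027] collar side [262.52310034 224.55631181]
```

```bash
python3 -m creep '[[-1,7,-30,-4,0,0,0],[-1,7.5,-46,0,0,0,0],[-1,7.5,-46,0,0,0,0],[-1,7.5,-46,0,0,0,0],[-1,7.5,-46,0,0,0,0],[-1,7.5,-46,0,0,0,0],[-1,7.5,-46,0,0,0,0],[-1,7.5,-46,0,0,0,0]]'; python3 -m creep '[[-1,7.5,-46,0,0,0,0],[-1,7.5,-46,0,0,0,0],[-1,1,-17,0,0,0,0],[-1,0,0,0,0,0,0],[-1,0,0,0,0,0,0],[-1,0,0,0,0,0,0]]'; python3 -c "
from cell import *
import numpy as np
P=[]
for i in range(4):
    grab_frame('top');s=read_state();P.append(list(s['eef_pos'])+list(s['wrist_force']))
print(np.round(np.mean(P,0),4),np.round(np.std(P,0),4))"
```

```text
time_s: 9.25
eef_pos: [0.5118, 0.0226, 0.2659]
ee_rot: [-3.141, 0.002, 0.286]
wrist_force: [0.3, -0.4, -1.8]
gripper_width: 0.026
grip_force: 69.8
time_s: 9.85
eef_pos: [0.4975, 0.129, 0.2667]
ee_rot: [3.141, 0.001, 0.285]
wrist_force: [0.2, -0.0, -1.9]
gripper_width: 0.026
grip_force: 69.9
[ 0.4977  0.1289  0.2671  0.0555 -0.297  -0.877 ] [0.000e+00 1.000e-04 1.000e-04 4.104e-01 4.441e-01 1.593e-01]
```

```bash
python3 -m creep '[[-1,0,-2.5,20,0,0,0],[-1,0,0,20,0,0,0],[-1,0,0,12,0,0,0],[-1,0,0,0,0,0,0],[-1,0,0,0,0,0,0]]'; python3 -m creep '[[-1,0,0,4,0,0,0],[-1,0,0,4,0,0,0],[-1,0,0,4,0,0,0],[-1,0,0,0,0,0,0]]';python3 -m creep '[[-1,0,0,3,0,0,0],[-1,0,0,3,0,0,0],[-1,0,0,0,0,0,0],[-1,0,0,0,0,0,0]]'
```

```text
time_s: 10.55
eef_pos: [0.4971, 0.1321, 0.2157]
ee_rot: [3.142, -0.0, 0.286]
wrist_force: [-0.2, -0.7, -1.8]
gripper_width: 0.0263
grip_force: 69.9
time_s: 10.95
eef_pos: [0.4965, 0.1323, 0.2027]
ee_rot: [-3.141, 0.001, 0.286]
wrist_force: [-0.1, -0.5, -2.6]
gripper_width: 0.0263
grip_force: 69.9
time_s: 11.35
eef_pos: [0.4968, 0.1323, 0.1972]
ee_rot: [-3.142, 0.0, 0.286]
wrist_force: [-0.3, -0.4, -1.5]
gripper_width: 0.0264
grip_force: 69.9
```

```bash
python3 -m creep '[[-1,0,0,2,0,0,0],[-1,0,0,2,0,0,0],[-1,0,0,2,0,0,0],[-1,0,0,0,0,0,0]]';python3 -m creep '[[-1,0,0,3,0,0,0],[-1,0,0,3,0,0,0],[-1,0,0,0,0,0,0],[-1,0,0,0,0,0,0]]'
```

```text
time_s: 11.75
eef_pos: [0.4966, 0.1323, 0.1909]
ee_rot: [-3.142, 0.001, 0.286]
wrist_force: [0.2, 1.0, -2.2]
gripper_width: 0.0261
grip_force: 69.9
time_s: 12.15
eef_pos: [0.4967, 0.1323, 0.1851]
ee_rot: [-3.142, 0.0, 0.286]
wrist_force: [0.0, 0.1, -2.0]
gripper_width: 0.0263
grip_force: 69.9
```

```bash
python3 -m creep '[[-1,0.5,0,3,0,0,0],[-1,0.5,0,3,0,0,0],[-1,0,0,0,0,0,0]]';python3 -m creep '[[-1,0.5,0,3,0,0,0],[-1,0.5,0,3,0,0,0],[-1,0,0,0,0,0,0]]';python3 -m creep '[[-1,0,0,3,0,0,0],[-1,0,0,3,0,0,0],[-1,0,0,0,0,0,0]]'
```

```text
time_s: 12.45
eef_pos: [0.4975, 0.1326, 0.1789]
ee_rot: [-3.141, 0.001, 0.286]
wrist_force: [-0.7, 0.6, -1.3]
gripper_width: 0.0264
grip_force: 70.0
time_s: 12.75
eef_pos: [0.4985, 0.133, 0.1727]
ee_rot: [-3.141, 0.001, 0.286]
wrist_force: [-2.6, 1.9, -0.9]
gripper_width: 0.0264
grip_force: 70.0
time_s: 13.05
eef_pos: [0.4989, 0.1331, 0.167]
ee_rot: [-3.141, -0.001, 0.286]
wrist_force: [-1.9, 2.0, -1.1]
gripper_width: 0.0266
grip_force: 70.0
```

```bash
python3 -m creep '[[-1,0,0,2,0,0,0],[-1,0,0,2,0,0,0],[-1,0,0,0,0,0,0]]';python3 -m creep '[[-1,0,0,2,0,0,0],[-1,0,0,2,0,0,0],[-1,0,0,0,0,0,0]]'
```

```text
time_s: 13.35
eef_pos: [0.4992, 0.1331, 0.1636]
ee_rot: [-3.141, -0.002, 0.286]
wrist_force: [-1.7, 3.4, 2.1]
gripper_width: 0.0264
grip_force: 70.3
time_s: 13.65
eef_pos: [0.4995, 0.1332, 0.1598]
ee_rot: [-3.141, -0.003, 0.286]
wrist_force: [0.9, 4.6, 2.6]
gripper_width: 0.0262
grip_force: 70.3
```

```bash
python3 -m creep '[[-1,0.6,-0.5,0,0,0,0],[-1,0,0,2,0,0,0],[-1,0,0,2,0,0,0],[-1,0,0,0,0,0,0]]';python3 -m creep '[[-1,0.2,-0.2,2,0,0,0],[-1,0,0,2,0,0,0],[-1,0,0,0,0,0,0]]'
```

```text
time_s: 14.05
eef_pos: [0.4996, 0.1335, 0.1554]
ee_rot: [3.141, -0.002, 0.286]
wrist_force: [1.6, 2.1, 3.1]
gripper_width: 0.0262
grip_force: 70.3
time_s: 14.35
eef_pos: [0.4997, 0.1336, 0.1513]
ee_rot: [3.141, -0.001, 0.286]
wrist_force: [2.5, 0.9, 3.1]
gripper_width: 0.0264
grip_force: 70.6
```

```bash
python3 -m creep '[[-1,0.3,0,1,0,0,0],[-1,0,0,1,0,0,0],[-1,0,0,0,0,0,0]]';python3 -m creep '[[-1,0.2,0,1,0,0,0],[-1,0,0,1,0,0,0],[-1,0,0,0,0,0,0],[-1,0,0,0,0,0,0]]'
```

```text
time_s: 14.65
eef_pos: [0.5002, 0.1338, 0.1512]
ee_rot: [3.141, -0.0, 0.286]
wrist_force: [-2.7, -0.3, 13.8]
gripper_width: 0.0265
grip_force: 71.7
time_s: 15.05
eef_pos: [0.5014, 0.1341, 0.1511]
ee_rot: [3.141, -0.003, 0.286]
wrist_force: [-3.8, 0.1, 20.8]
gripper_width: 0.0263
grip_force: 72.4
```

Seated: z stops at 0.1512 while the force rises to 21 N. I take out the sideways load, press a little more, relax, and let go.

```bash
python3 -m creep '[[-1,-0.6,0,1,0,0,0],[-1,0,0,1,0,0,0],[-1,0,0,0,0,0,0],[-1,0,0,0,0,0,0]]';python3 -m creep '[[-1,0,0,-3,0,0,0],[-1,0,0,-2,0,0,0],[-1,0,0,0,0,0,0],[-1,0,0,0,0,0,0]]'
```

```text
time_s: 15.45
eef_pos: [0.5016, 0.1341, 0.1511]
ee_rot: [3.141, -0.004, 0.286]
wrist_force: [-7.7, -1.4, 29.7]
gripper_width: 0.0261
grip_force: 73.5
time_s: 15.85
eef_pos: [0.4998, 0.1337, 0.1513]
ee_rot: [3.141, -0.001, 0.286]
wrist_force: [1.0, -0.3, 8.5]
gripper_width: 0.0264
grip_force: 70.6
```

```bash
python3 -m creep '[[0.2,0,0,0,0,0,0],[0.2,0,0,0,0,0,0],[0.2,0,0,0,0,0,0],[0.2,0,0,0,0,0,0],[0.2,0,0,0,0,0,0]]';python3 -m creep '[[0.2,0,0,-10,0,0,0],[0.2,0,0,-30,0,0,0],[0.2,0,0,-40,0,0,0],[0.2,0,0,-40,0,0,0],[0.2,-40,0,0,0,0,0],[0.2,-40,0,0,0,0,0],[0.2,0,0,0,0,0,0],[0.2,0,0,0,0,0,0]]'
python3 - <<'E'
from pin import *
c=calibration("wrist");f=grab_frame("wrist");s=grab_frame("side");t=grab_frame("top")
L,S,ce=red(f)
for i in np.argsort(-S[1:,4])[:2]+1: print("blob",S[i],ce[i])
h=hull(c,(.4993,.132,.0885));print("pred",cv2.boundingRect(h),cen(h))
k=lambda i,x,y,w,hh,W,H:np.clip(cv2.resize(i[y:y+hh,x:x+w,::-1],(W,H),interpolation=cv2.INTER_CUBIC)*1.5,0,255).astype(np.uint8)
o=np.zeros((600,800,3),np.uint8);o[:300,:400]=k(f,140,0,200,150,400,300);o[:300,400:]=k(s,170,175,120,90,400,300);o[300:,:400]=k(t,160,215,135,100,400,300);o[300:,400:]=k(s,170,180,240,180,400,300)
cv2.imwrite("pics/end.png",o)
E
```

```text
time_s: 16.35
eef_pos: [0.4988, 0.1337, 0.1498]
ee_rot: [-3.142, 0.001, 0.286]
wrist_force: [-0.2, 0.0, 0.9]
gripper_width: 0.0513
grip_force: 0.0
time_s: 17.15
eef_pos: [0.4222, 0.1111, 0.2713]
ee_rot: [3.141, -0.002, 0.286]
wrist_force: [-0.1, 0.3, 0.7]
gripper_width: 0.0514
grip_force: 0.0
blob [ 258   92   38   37 1096] [276.28467153 110.40054745]
pred (259, 89, 40, 40) (278.9460006694007, 109.01981884697678, 1225.4803986904444)
```

View pics/end.png

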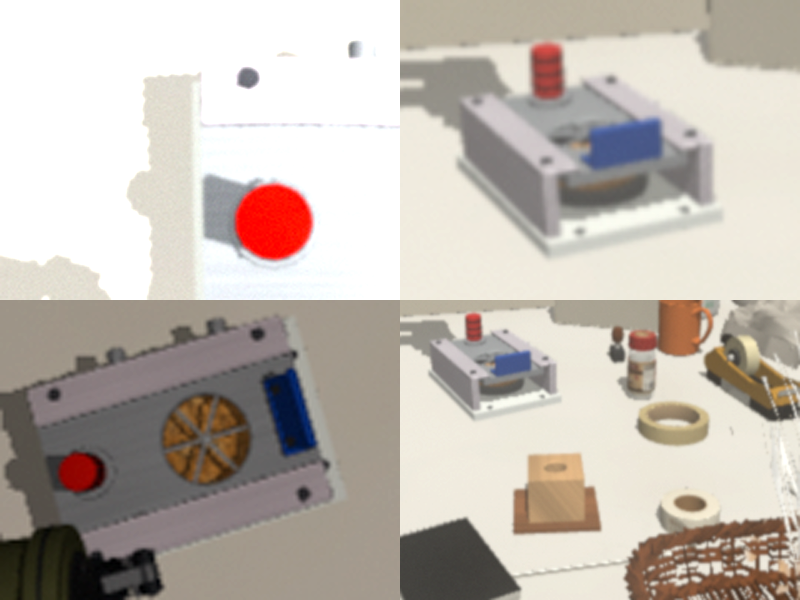

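The picture shows the pin upright at the jig's hole with its collar on the plate, and the jar, tape and stamp in place. I check its height once, then hand in.

```bash
python3 - <<'E'
from h import *
p,e=tri(ray("top",(160+78.5*.3375-.5,215+172.5/3-.5)),ray("side",(170+147.5*.3-.5,175+47.5*.3-.5)));print(p,e)
if abs(p[2]-.1105)<.004: print(job_done())
E
```

```text
[0.49892563 0.13017917 0.11071505] 0.0007264294371499906
the job is handed in; nothing more can be done
None
```

The job is handed in: the plate was pushed home by its tab, and the tapered pin stands upright through both holes with its collar on the plate (handle top measured at 110.7 mm, 110.5 mm expected); the jar, tape and stamp were left untouched.

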